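# Fill the bottle carrier and hold the last bottle down in its sprung ring

## Robot

A 6-joint arm with a two-finger parallel gripper is mounted at the origin on a cart in front of the work surface, level with it; the furniture and walls round the work are solid. World frame = base frame: x ahead of the robot, y to its left, z up, the work surface at z = 0. Lengths are in m, angles in rad, forces in N, time in s.
With the tool pointing down it reaches from about 0.375 to 0.975 m from the base axis. Payload 3.8 kg.
Tool frame: the origin (TCP) lies on the centre line of the jaws, within the pads' length; the fingertips stand 17 mm ahead of it and the grasp point (between the pads) lies 2 mm behind it (bot.tip_extent is the distance from the TCP to the fingertips, in m); z points along the fingers, y is the line along which they close (so a half turn about z gives the same grasp; the last joint's range is limited). The gripper opens to 85 mm and grips with 20 to 120 N. Pads are 22 mm wide; open, the fingers measure 114 mm over their backs; the gripper's body (76 mm by 85 mm) begins 54 mm behind the grasp point. The pads swing forward as they close: fully open they stand 13 mm farther back than shut.
Start: joints at [1.074, 0.264, 1.604, -0, 1.274, -0.037], TCP at [0.3, 0.605, 0.219] pointing down, gripper open.
Joint ranges: [-2.63, 2.63], [-0.94, 2.18], [0.31, 2.57], [-1.31, 4.45], [0, 2.66], [-2.55, 2.55]. Speed limits (rad/s): [2.57, 2.57, 3.14, 3.14, 3.14, 3.14].

## Interface

Orientations are given as a rotation vector (axis times angle).
In Python, from workcell import readout, read_camera, finish_job, bot gives the robot as it stands.
- The arm moves only by the tool jog_arm, never from a script. Its argument "deltas" is one flat list of numbers, 7 for each row, row after row: the shift along the tool's x, y, z in m, then the turn, a rotation vector about the tool's x, y, z in degrees, then the gripper command: -1 is shut, 1 is fully open, values between are in proportion. A call has 1 to 8 rows; each row is the pose to reach, as a shift and turn from the pose commanded when the call began, along the tool's axes at that moment; what a row does not reach only later rows make up. A row lasts 1/10 s, in which the tool goes at most 50 mm and 8.59 degrees, less where a joint would pass 70% of its speed; a pose out of reach is approached as far as the arm can. A call with a gripper value outside its range is refused whole. The fingers move at their own pace and stop on an object; "squeeze" is the grip in N (left out, the last holds). Time passes only in rows, so rows that repeat a pose let the fingers close. It gives the time, the measured TCP pose, the force, the opening and the grip force at its end, in the units of the state.
- readout.read_state(): the state, without advancing time (a new reading comes with each control period).
- read_camera(name): name is "side" or "top" or "wrist"; returns a dict with "color" (420x560x3 uint8, blue, green, red), "fx", "fy", "cx", "cy" (pixels), "origin" and "attitude" of the camera in the world. Camera axes: x right, y down, z forward; pixel columns grow to the right and rows downward; lengths in m; the calibration is good to about 2 mm. A picture is of the moment at which its call begins. There is no depth.
- finish_job(): hands the job in; it is judged then, once.
The state is a dict: "time": time; "q": joint angles; "joint_vel": joint speeds; "joint_torque": joint torques, N m; "tool_pos": TCP position; "tcp_rot": TCP orientation; "wrist_force": force on the tool from outside, world axes, zero at the start; "torque": the same for the moment, N m; "width": opening from 0.0 (shut) to 1.0 (fully open); "grip_force": force on a finger pad.
Only numpy, scipy, OpenCV 4.12 (cv2) and the standard library are available. Lean on these libraries where they do the work, as an engineer would, in place of code of your own. Each camera call takes 0.05 s, during which the arm holds its last target. There are 200 camera calls.

## Task

Fill the plywood bottle carrier with the three bottles from the green mat: stand the small dark spray bottle and the metal bottle with the orange band upright in its two empty cells, one in each, and let go of them. Then put the metal bottle with the red band upright into the blue sprung ring at the end of the carrier, press it down until the ring is fully home against its stop, and finish while still holding it pressed down there, so that I can fit its retaining clip. Leave the jar in the carrier and the other things on the bench as they are.

Things in the scene. Friction and masses are not known exactly. Their poses are not given: they have to be found in the camera images.
- carrier: low open plywood carrier screwed to the bench, 86 x 326 x 45 mm, origin at the centre of its underside. Four bays in a row along its y axis, 80 mm apart, each 74 x 74 mm inside, with 6 mm thick walls 45 mm high and a floor 8 mm above the bench. Bays along its y axis: +120 mm the blue sprung ring, +40 mm an empty cell, -40 mm a white jar (54 mm tall), -120 mm an empty cell. Either bottle may go in either cell
- cell_a (a point): centre of the floor (8 mm above the bench) of the empty cell between the blue ring and the white jar; its axes are those of the carrier
- cell_b (a point): centre of the floor (8 mm above the bench) of the empty cell at the other end of the carrier, beyond the white jar; its axes are those of the carrier
- ring_axis (a point): fixed point on the upright axis of the blue sprung ring, at the height where its seat stands when free: 48 mm above the bench (28 mm when the ring is fully pressed)
- ring (a joint): travel of the blue sprung ring downwards: 0 free (up), 0.020 m fully home on its stop. A round cup, 56 mm inside, flaring to 65 mm at its mouth, seat 26 mm below the rim, rim 74 mm above the bench when free. The spring carries the bottle without yielding; it takes about 2.5 N beyond the bottle's weight to start it and 10 N to bring it home, and it springs back up when let go
- red_bottle_center (a point): round aluminium bottle, white shoulder, a red band round it above the dark label: 51 mm in diameter, 166 mm tall, about 0.24 kg, standing on the green cutting mat, 2 mm thick; its shoulder narrows to a white screw cap 28 mm in diameter and 17 mm tall (its sides are straight up to 120 mm, the neck 10 mm in radius just below the cap). The point is on its axis half-way up, 83 mm above its base; z up along the bottle
- spray_bottle_center (a point): small dark round pump spray bottle with a white pump: body 37 mm in diameter, 129 mm tall, white collar 21 mm in diameter from 93 to 110 mm up, pump head 17 mm in diameter above it, about 0.09 kg, standing on the green cutting mat, 2 mm thick. The point is on its axis half-way up, 64.5 mm above its base; z up along the bottle
- orange_bottle_center (a point): round aluminium bottle, white shoulder, an orange band round it above the dark label: 51 mm in diameter, 175 mm tall, about 0.24 kg, standing on the green cutting mat, 2 mm thick; its shoulder narrows to a white screw cap 28 mm in diameter and 17 mm tall (its sides are straight up to 129 mm, the neck 10 mm in radius just below the cap). The point is on its axis half-way up, 87.5 mm above its base; z up along the bottle
- white_jar: white lidded jar already in the carrier, 58 mm in diameter, 54 mm tall; origin at the centre of its underside. To be left alone
- tape_measure: green tape measure, 32 x 70 x 54 mm, lying by; origin at the centre of its underside. To be left alone
- block_plane: blue block plane with a red lever, 42 x 160 x 57 mm; origin at the centre of its underside. To be left alone
- flush_cutters: black-handled cutters lying flat, 44 x 123 x 11 mm; origin at the centre of the underside. To be left alone
Mind the look-alikes: they are no part of the job. Leave any purple or yellow look-alike of the part that bears red_bottle_center alone. What is shaped like the part that bears orange_bottle_center but yellow is not meant.

How it is judged:
On the way, in this order (a step that is already met when the one before it is completed fails the run):
1. the spray bottle and the orange-banded bottle stand upright on the floors of the two empty cells, one in each, let go (((horizontal distance between spray_bottle_center and cell_a below 0.035 m and z of spray_bottle_center in the frame of cell_a between 0.06 and 0.069 m and horizontal distance between orange_bottle_center and cell_b below 0.03 m and z of orange_bottle_center in the frame of cell_b between 0.083 and 0.092 m) or (horizontal distance between spray_bottle_center and cell_b below 0.035 m and z of spray_bottle_center in the frame of cell_b between 0.06 and 0.069 m and horizontal distance between orange_bottle_center and cell_a below 0.03 m and z of orange_bottle_center in the frame of cell_a between 0.083 and 0.092 m)) and angle between each of spray_bottle_center, orange_bottle_center's own z axis and vertical below 0.1 rad and contact force between the fingers and spray_bottle below 0.1 N and contact force between the fingers and orange_bottle below 0.1 N), for 0.2 s.
2. the red-banded bottle stands in the sprung ring and the ring is pressed home (value of joint ring above 0.0175 m and horizontal distance between red_bottle_center and ring_axis below 0.01 m and contact force between red_bottle and ring above 6 N), for 0.3 s.
At the end, for the whole second after the job is handed in: Still held down by the robot, the red-banded bottle stands in the ring (tilt under 0.1 rad, within 10 mm of its axis), ring pressed over 17.5 of 20 mm, bearing over 6 N; spray bottle and orange-banded bottle stand upright (0.1 rad) on the two cells' floors, untouched (all of step 1 and all of step 2 and z of red_bottle_center in the frame of ring_axis below 0.0685 m and angle between red_bottle_center's own z axis and vertical below 0.1 rad and contact force between any of the fingers, the arm and red_bottle above 4 N and linear speed of red_bottle below 0.03 m/s and contact force between the arm and spray_bottle below 0.1 N and contact force between the arm and orange_bottle below 0.1 N); the arm keeps its last pose, push and grip.
It fails at once if the white jar in the carrier is lifted, tipped or taken out (distance of white_jar from where it was at the start of the episode above 0.03 m or angle between white_jar's own z axis and vertical above 0.35 rad).
It fails at once if another thing on the bench is moved by more than 3 cm or tipped over (distance of any of tape_measure, block_plane, flush_cutters from where it was at the start of the episode above 0.03 m or angle between any of tape_measure, block_plane's own z axis and vertical above 0.5 rad).
It also fails if it takes over 61 s, if anything falls off the work surface, if the arm or the gripper's body presses on something with over 40 N, if the wrist force passes 120 N, or if a joint passes its speed limit or range.

## Working session

There is one attempt and no reset: what is moved stays moved. The work goes in short steps, Python scripts to look and compute and a tool call to move; the robot and the scene stay as the last step left them, time stands still between calls to the robot, and variables do not carry over. Pictures are saved under pics/ and viewed, at most 10 in all, crops included, and the job is handed in when it is done.

Besides the shell and the picture viewer there is one more tool, called in YAML: its name, and indented under it one key for each argument. jog_arm: Moves the arm, as the interface text tells. Its arguments: {"type":"object","properties":{"deltas":{"type":"array"},"squeeze":{"type":"number"}},"required":["deltas"]}

```bash
ls; mkdir -p pics; cat > h.py <<'E'
import numpy as np, cv2
from workcell import readout, read_camera, finish_job, bot
from scipy.spatial.transform import Rotation as R
def att(c):
    a=np.array(c["attitude"],float)
    return a if a.shape==(3,3) else R.from_rotvec(a).as_matrix()
def ray(c,u,v):
    d=att(c)@np.array([(u-c["cx"])/c["fx"],(v-c["cy"])/c["fy"],1.]); return np.array(c["origin"]),d
def onz(c,u,v,z):
    o,d=ray(c,u,v); return o+d*(z-o[2])/d[2]
def proj(c,p):
    q=att(c).T@(np.array(p)-c["origin"]); return c["fx"]*q[0]/q[2]+c["cx"],c["fy"]*q[1]/q[2]+c["cy"]
E
python3 - <<'E'
from h import *
for n in("top","side"):
    c=read_camera(n); cv2.imwrite(f"pics/{n}0.png",c["color"]); np.save(f"{n}0.npy",c,allow_pickle=True)
    print(n,c["fx"],c["cx"],c["cy"],c["origin"],c["attitude"])
print(readout.read_state())
E
```

```text
pics
top 458.7365111757213 278.2935538183728 210.63861701562664 [0.20880914 0.19864739 1.1296833 ] [-2.07911996  2.02375565 -0.31706059]
side 425.71756122833466 277.8352060381542 209.74312665472476 [0.23654155 1.06871708 0.50385267] [-0.41644449  2.46956129 -1.57955983]
{'time': 0.1, 'q': array([ 1.07411057e+00,  2.64693582e-01,  1.60524637e+00, -2.20631227e-05,
        1.27369382e+00, -3.69395823e-02]), 'joint_vel': array([-0.00148311, -0.00265861, -0.00141658, -0.00107732,  0.00046452,
        0.00013084]), 'joint_torque': array([-5.57160445e-05, -5.16705179e+01, -3.68592131e+01, -5.81150948e-05,
        6.30834125e-03,  1.64218591e-06]), 'tool_pos': array([0.29921606, 0.60429064, 0.21757109]), 'tcp_rot': array([-0.71569606, -3.0584507 ,  0.00310096]), 'wrist_force': array([-0.13272176, -0.35957919, -0.29425113]), 'torque': array([ 0.06537289, -0.00523933, -0.01992104]), 'grip_force': 0.0, 'width': 0.9994807325003615}
```

View pics/top0.png

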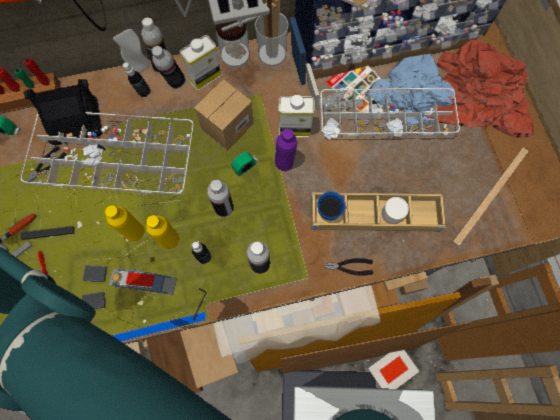

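View pics/side0.png

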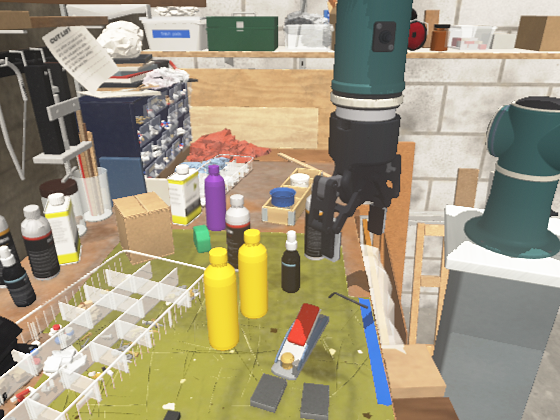

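The top view shows two silver bottles (caps near (218,187) and (258,247)), the spray bottle at (198,247), and the carrier from the ring (331,207) past the jar (396,210) to its end at about (443,212). I still need to tell the red band from the orange one and measure the positions.

```bash
python3 - <<'E'
from h import *
t=np.load("top0.npy",allow_pickle=True).item(); s=np.load("side0.npy",allow_pickle=True).item()
a=cv2.resize(t["color"][170:290,180:310],None,fx=3,fy=3,interpolation=3)
b=cv2.resize(s["color"][180:300,200:340],None,fx=3,fy=3,interpolation=3)
m=np.zeros((360,810,3),np.uint8); m[:,:390]=a; m[:,390:]=b
m=m[:,:800]; 
c=cv2.resize(t["color"][180:240,300:460],None,fx=5,fy=5,interpolation=3)[:240]
cv2.imwrite("pics/crop.png",np.vstack([m,c]))
for n,u,v in(("A",218,187),("B",258,247),("S",198,246)):
    for z in(.168,.177,.131): print(n,z,onz(t,u,v,z).round(3))
hsv=cv2.cvtColor(t["color"],cv2.COLOR_BGR2HSV)
bl=cv2.inRange(hsv,(100,120,40),(125,255,255)); bl[:,:300]=0;bl[:180]=0;bl[240:]=0;bl[:,360:]=0
M=cv2.moments(bl,True);u,v=M["m10"]/M["m00"],M["m01"]/M["m00"];print("ring",u,v,M["m00"],onz(t,u,v,.07).round(3))
w=cv2.inRange(hsv,(0,0,170),(180,60,255)); w[:190]=0;w[230:]=0;w[:,:375]=0;w[:,420:]=0
M=cv2.moments(w,True);u,v=M["m10"]/M["m00"],M["m01"]/M["m00"];print("jar",u,v,M["m00"],onz(t,u,v,.062).round(3))
E
```

```text
A 0.168 [0.57  0.344 0.168]
A 0.177 [0.567 0.343 0.177]
A 0.131 [0.584 0.349 0.131]
B 0.168 [0.435 0.249 0.168]
B 0.177 [0.433 0.248 0.177]
B 0.131 [0.444 0.251 0.131]
S 0.168 [0.434 0.378 0.168]
S 0.177 [0.432 0.376 0.177]
S 0.131 [0.442 0.385 0.131]
ring 331.52547770700636 203.63375796178343 314.0 [0.571 0.079 0.07 ]
jar 396.3955773955774 207.59459459459458 407.0 [ 0.568 -0.081  0.062]
```

View pics/crop.png

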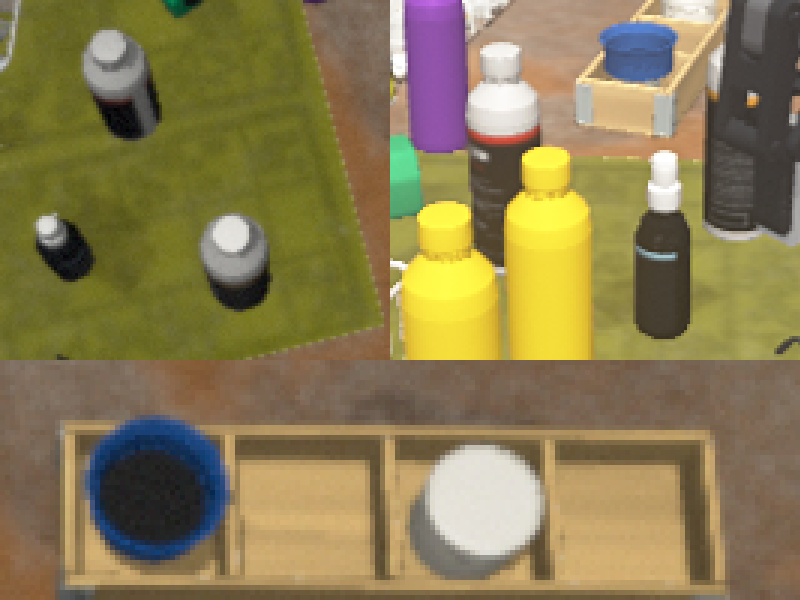

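A (cap at about (216,185)) has the red band, and B (cap at about (257,247)) is the orange one, which shows an orange patch at (752,100) in the crop. I'll refine the numbers and check the carrier corners, then move over the spray bottle.

```bash
python3 - <<'E'
from h import *
t=np.load("top0.npy",allow_pickle=True).item(); s=np.load("side0.npy",allow_pickle=True).item()
for n,u,v,z in(("red",216.4,185.4,.168),("org",257.4,247.4,.177),("spr",195.5,245.5,.131),("yel",153,219,.177),("yel2",117,210,.177),("plane",140,282,.05)): print(n,onz(t,u,v,z).round(4))
C=[onz(t,u,v,.045) for u,v in((312.4,192.8),(442.2,194.2),(444.6,225.8),(313.8,225))]
print(np.round(C,4), np.mean(C,0))
# cross-check in side view: cap tops red crop(500,48) spray (664,155)
for n,u,v,z in(("red",200+110/3,180+50/3,.168),("spr",200+274/3,180+155/3,.131)): print(n,onz(s,u,v,z).round(4))
E
```

```text
red [0.5737 0.3477 0.168 ]
org [0.4319 0.2495 0.177 ]
spr [0.4433 0.3903 0.131 ]
yel [0.4888 0.4785 0.177 ]
yel2 [0.5071 0.5593 0.177 ]
plane [0.3708 0.5293 0.05  ]
[[ 0.607   0.1241  0.045 ]
 [ 0.6121 -0.2019  0.045 ]
 [ 0.5295 -0.201   0.045 ]
 [ 0.5229  0.1203  0.045 ]] [ 0.56786163 -0.0396676   0.045     ]
red [0.575  0.3495 0.168 ]
spr [0.4459 0.3907 0.131 ]
```

jog_arm:
  deltas: [-0.03, -0.02, -0.03, 0, 0, 8, 1, -0.06, -0.035, -0.03, 0, 0, 16, 1, -0.09, -0.055, -0.03, 0, 0, 24, 1, -0.12, -0.07, -0.03, 0, 0, 32, 1, -0.15, -0.09, -0.03, 0, 0, 40, 1, -0.18, -0.11, -0.03, 0, 0, 48, 1, -0.2, -0.12, -0.03, 0, 0, 56, 1, -0.223, -0.135, -0.03, 0, 0, 63.7, 1]

```text
time: 0.9
tool_pos: [0.4398, 0.3838, 0.2482]
tcp_rot: [-2.229, -2.214, 0.001]
wrist_force: [0.9, 0.2, -0.0]
width: 0.999
grip_force: 0.0
```

```bash
python3 - <<'E'
from h import *
s=readout.read_state(); print(s["time"],s["tool_pos"],R.from_rotvec(s["tcp_rot"]).as_matrix().round(3).tolist(),s["q"].round(2))
c=read_camera("wrist"); cv2.imwrite("pics/w1.png",c["color"]); np.save("w1.npy",c,allow_pickle=True)
print(c["origin"],proj(c,[.44,.385,.131]))
E
```

```text
0.9 [0.43976587 0.38381476 0.24823126] [[0.007, 1.0, -0.001], [1.0, -0.007, -0.0], [-0.0, -0.001, -1.0]] [0.67 0.08 1.77 0.   1.3  0.68]
[0.43976579 0.4611764  0.4043406 ] (np.float64(281.5780611058606), np.float64(199.08671208909294))
```

View pics/w1.png

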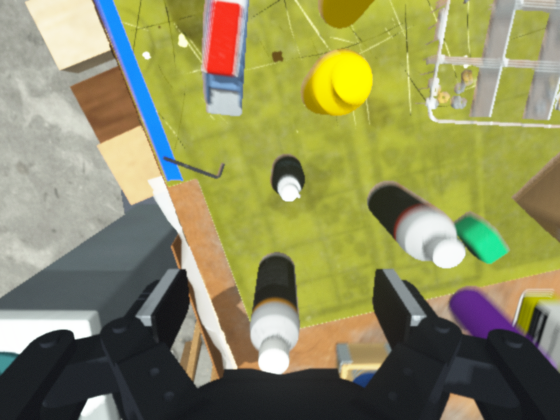

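The wrist view shows the spray head at about (289,188), the orange bottle's cap at (274,358) and the red bottle's cap at (447,251).

```bash
python3 - <<'E'
from h import *
c=np.load("w1.npy",allow_pickle=True).item()
for n,u,v,z in(("spr",288.5,189,.128),("sprbase",289,165,.002),("org",274,360,.177),("red",448,252,.168)): print(n,onz(c,u,v,z).round(4))
E
```

```text
spr [0.4462 0.3935 0.128 ]
sprbase [0.4498 0.3939 0.002 ]
org [0.4324 0.2508 0.177 ]
red [0.575  0.3498 0.168 ]
```

jog_arm:
  deltas: [0.008, 0.006, 0.05, 0, 0, 0, 1, 0.008, 0.006, 0.1, 0, 0, 0, 1, 0.008, 0.006, 0.14, 0, 0, 0, 1, 0.008, 0.006, 0.16, 0, 0, 0, 1, 0.008, 0.006, 0.17, 0, 0, 0, 1, 0.008, 0.006, 0.17, 0, 0, 0, 1]
  squeeze: 35

```text
time: 1.55
tool_pos: [0.4443, 0.3921, 0.077]
tcp_rot: [-2.222, -2.221, 0.006]
wrist_force: [-0.5, 0.2, 0.2]
width: 0.999
grip_force: 0.0
```

jog_arm:
  deltas: [0, 0, 0, 0, 0, 0, -1, 0, 0, 0, 0, 0, 0, -1, 0, 0, 0, 0, 0, 0, -1, 0, 0, 0, 0, 0, 0, -1, 0, 0, 0, 0, 0, 0, -1, 0, 0, 0, 0, 0, 0, -1]

```text
time: 2.15
tool_pos: [0.4461, 0.3935, 0.08]
tcp_rot: [2.222, 2.22, 0.003]
wrist_force: [0.5, -0.1, 4.9]
width: 0.231
grip_force: 34.3
```

jog_arm:
  deltas: [0, 0, -0.02, 0, 0, 0, -1, 0, 0, -0.05, 0, 0, 0, -1, 0, 0, -0.06, 0, 0, 0, -1, 0, 0, -0.06, 0, 0, 0, -1]

```text
time: 2.55
tool_pos: [0.4467, 0.394, 0.1406]
tcp_rot: [2.222, 2.22, 0.006]
wrist_force: [-0.4, 0.9, -0.7]
width: 0.229
grip_force: 34.7
```

```bash
python3 - <<'E'
from h import *
s=readout.read_state(); print(s["tool_pos"])
c=read_camera("side"); p=proj(c,s["tool_pos"]); print(p)
u,v=int(p[0])-60,int(p[1])-60
a=cv2.resize(c["color"][v:v+140,u:u+130],None,fx=4,fy=4,interpolation=3)
cv2.imwrite("pics/g1.png",a)
for z in (-.02,-.017,0,.056): print(z,[round(4*(x-y)) for x,y in zip(proj(c,s["tool_pos"]+[0,0,z]),(u,v))])
E
```

```text
[0.44667149 0.39395625 0.14061978]
(np.float64(290.49438686175597), np.float64(227.80567694703024))
-0.02 [241, 281]
-0.017 [242, 275]
0 [242, 243]
0.056 [243, 133]
```

View pics/g1.png

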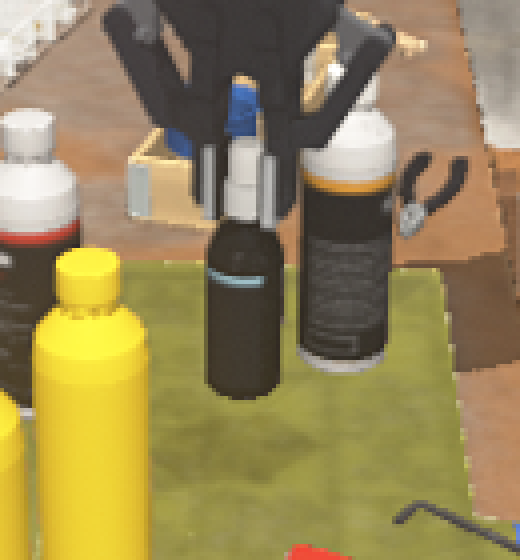

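The arm holds the spray bottle squarely by its collar. The fingertips (crop y≈225) sit about 87 mm up the bottle, which is roughly 25 mm higher than the stated TCP implies. The hold is good enough for placing: the base is 78 mm below the TCP.

jog_arm:
  deltas: [0, 0, -0.05, 0, 0, 0, -1, 0, 0, -0.1, 0, 0, 0, -1, 0, 0, -0.15, 0, 0, 0, -1, -0.045, 0.02, -0.15, 0, 0, 0, -1, -0.09, 0.03, -0.15, 0, 0, 0, -1, -0.135, 0.045, -0.15, 0, 0, 0, -1, -0.18, 0.06, -0.15, 0, 0, 0, -1, -0.225, 0.075, -0.15, 0, 0, 0, -1]

```text
time: 3.4
tool_pos: [0.5196, 0.166, 0.2864]
tcp_rot: [-2.221, -2.22, 0.004]
wrist_force: [1.1, 0.2, -1.9]
width: 0.235
grip_force: 34.7
```

jog_arm:
  deltas: [-0.045, 0.012, 0, 0, 0, 0, -1, -0.09, 0.024, 0, 0, 0, 0, -1, -0.135, 0.036, 0, 0, 0, 0, -1, -0.17, 0.048, 0.04, 0, 0, 0, -1, -0.17, 0.048, 0.08, 0, 0, 0, -1, -0.17, 0.048, 0.1, 0, 0, 0, -1, -0.17, 0.048, 0.1, 0, 0, 0, -1]

```text
time: 4.1
tool_pos: [0.5635, -0.0026, 0.1817]
tcp_rot: [-2.217, -2.213, 0.013]
wrist_force: [-0.3, 0.2, -2.3]
width: 0.232
grip_force: 34.7
```

```bash
python3 - <<'E'
from h import *
s=readout.read_state(); print(s["tool_pos"],R.from_rotvec(s["tcp_rot"]).as_matrix().round(3).tolist(), bot.tip_extent,[a for a in dir(bot) if a[0]!='_'])
c=read_camera("side"); p=proj(c,s["tool_pos"])
u,v=int(p[0])-75,int(p[1])-60
w=read_camera("wrist")
a=cv2.resize(c["color"][v:v+120,u:u+150],None,fx=2.66,fy=2.66,interpolation=3)
t=cv2.resize(w["color"],(400,300)); 
m=np.zeros((320,800,3),np.uint8); m[:a.shape[0],:a.shape[1]]=a[:320,:400]; m[:300,400:]=t
cv2.imwrite("pics/g2.png",m)
for n,P in (("cella",(.57,-.001,.008)),("tcp",s["tool_pos"]),("ring",(.571,.079,.074))): print(n,[(x-y)*2.66 for x,y in zip(proj(c,P),(u,v))],np.array(proj(w,P))/1.4+[400,0])
E
```

```text
[ 0.56346435 -0.00255506  0.18173702] [[0.002, 1.0, -0.013], [1.0, -0.002, 0.001], [0.001, -0.013, -1.0]] 0.017 ['MotionError', 'tip_extent']
cella [np.float64(193.38786351679565), np.float64(316.63585911288163)] [604.69323585 131.52920114]
tcp [np.float64(201.97305454664556), np.float64(160.60239484877022)] [598.58630874 183.7885394 ]
ring [np.float64(168.91093208165046), np.float64(286.66346091061735)] [606.53324258  74.52705055]
```

View pics/g2.png

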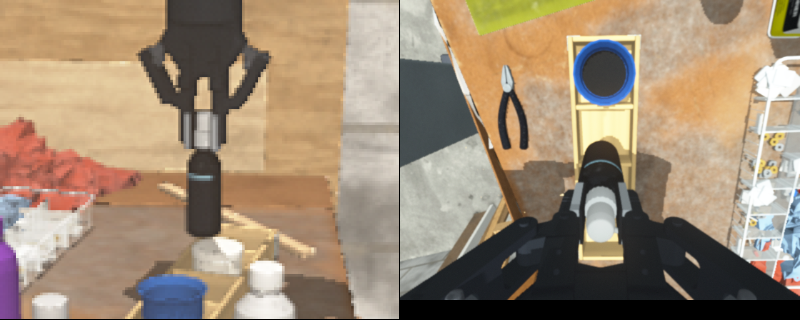

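The spray bottle hangs over cell_a, with the carrier centreline matching the estimate: the ring appears at (604,72) against a predicted (606,74). Next I lower it, release and retreat.

jog_arm:
  deltas: [0, 0, 0.03, 0, 0, 0, -1, 0, 0, 0.06, 0, 0, 0, -1, 0, 0, 0.085, 0, 0, 0, -1, 0, 0, 0.095, 0, 0, 0, -1, 0, 0, 0.1, 0, 0, 0, -1, 0, 0, 0.1, 0, 0, 0, -1, 0, 0, 0.1, 0, 0, 0, -1]

```text
time: 4.9
tool_pos: [0.5697, -0.0021, 0.0907]
tcp_rot: [2.22, 2.219, 0.003]
wrist_force: [0.2, -0.9, -0.9]
width: 0.236
grip_force: 34.6
```

jog_arm:
  deltas: [0, 0, 0.003, 0, 0, 0, -1, 0, 0, 0.005, 0, 0, 0, -1, 0, 0, 0.005, 0, 0, 0, -1]

```text
time: 5.2
tool_pos: [0.5701, -0.0023, 0.0861]
tcp_rot: [2.22, 2.218, 0.004]
wrist_force: [-0.1, 0.6, 5.4]
width: 0.232
grip_force: 35.3
```

jog_arm:
  deltas: [0, 0, 0, 0, 0, 0, 0.2, 0, 0, 0, 0, 0, 0, 0.2, 0, 0, 0, 0, 0, 0, 0.6, 0, 0, 0, 0, 0, 0, 1, 0, 0, -0.05, 0, 0, 0, 1, 0, 0, -0.1, 0, 0, 0, 1, 0, 0, -0.15, 0, 0, 0, 1, 0, 0, -0.19, 0, 0, 0, 1]

```text
time: 6.0
tool_pos: [0.5687, -0.0022, 0.277]
tcp_rot: [2.221, 2.219, 0.003]
wrist_force: [0.8, -0.6, -0.5]
width: 1.002
grip_force: 0.0
```

jog_arm:
  deltas: [0.04, -0.022, 0, 0, 0, 0, 1, 0.08, -0.044, 0, 0, 0, 0, 1, 0.12, -0.066, 0, 0, 0, 0, 1, 0.16, -0.088, 0, 0, 0, 0, 1, 0.2, -0.11, 0, 0, 0, 0, 1, 0.235, -0.13, 0, 0, 0, 0, 1, 0.252, -0.138, 0, 0, 0, 0, 1, 0.252, -0.138, 0, 0, 0, 0, 1]

```text
time: 6.8
tool_pos: [0.429, 0.252, 0.2737]
tcp_rot: [-2.217, -2.224, -0.0]
wrist_force: [0.7, -0.0, -0.4]
width: 1.003
grip_force: 0.0
```

jog_arm:
  deltas: [0, 0, 0.04, 0, 0, 0, 1, 0, 0, 0.08, 0, 0, 0, 1, 0, 0, 0.12, 0, 0, 0, 1, 0, 0, 0.15, 0, 0, 0, 1, 0, 0, 0.165, 0, 0, 0, 1, 0, 0, 0.165, 0, 0, 0, 1, 0, 0, 0.165, 0, 0, 0, 1]

```text
time: 7.5
tool_pos: [0.4309, 0.2493, 0.1089]
tcp_rot: [2.223, 2.22, -0.001]
wrist_force: [0.1, -0.2, 0.4]
width: 0.999
grip_force: 0.0
```

```bash
python3 - <<'E'
from h import *
s=readout.read_state(); print(s["tool_pos"])
c=read_camera("side"); p=proj(c,s["tool_pos"])
u,v=int(p[0])-75,int(p[1])-75
w=read_camera("wrist"); np.save("w2.npy",w,allow_pickle=True)
a=cv2.resize(c["color"][v:v+120,u:u+150],None,fx=2.66,fy=2.66,interpolation=3)
t=cv2.resize(w["color"],(400,300)); 
m=np.zeros((320,800,3),np.uint8); m[:a.shape[0],:a.shape[1]]=a[:320,:400]; m[:300,400:]=t
cv2.imwrite("pics/g3.png",m)
for n,P in (("tcp",s["tool_pos"]),("captop",(.432,.25,.177)),("str",(.432,.25,.131))): print(n,[(x-y)*2.66 for x,y in zip(proj(c,P),(u,v))],np.array(proj(w,P))/1.4+[400,0])
E
```

```text
[0.43087017 0.24932868 0.10893723]
tcp [np.float64(200.56635913733993), np.float64(199.75251152324563)] [600.32216142 185.34709393]
captop [np.float64(202.22836013251506), np.float64(122.19610952884756)] [602.88797695 248.27305917]
str [np.float64(200.03709178347583), np.float64(175.23577559141762)] [602.05472863 199.24054625]
```

View pics/g3.png

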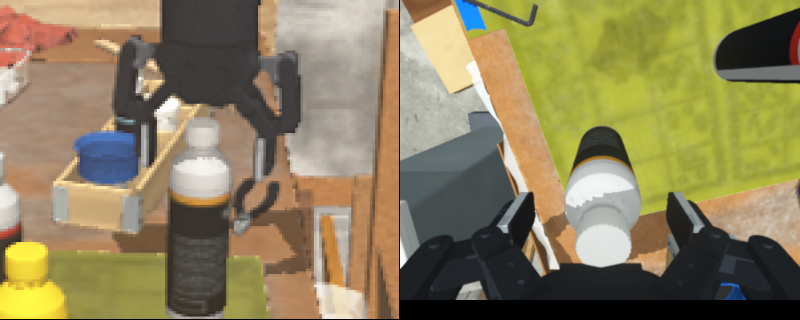

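The grip is centred on the orange bottle. The palm (y≈105) is about 13 mm above the cap (y≈121), and the open tips are at y≈180. I'll lower it another 10 mm and close.

jog_arm:
  deltas: [0, 0, 0.005, 0, 0, 0, 1, 0, 0, 0.01, 0, 0, 0, 1, 0, 0, 0.01, 0, 0, 0, -1, 0, 0, 0.01, 0, 0, 0, -1, 0, 0, 0.01, 0, 0, 0, -1, 0, 0, 0.01, 0, 0, 0, -1, 0, 0, 0.01, 0, 0, 0, -1]
  squeeze: 50

```text
time: 8.3
tool_pos: [0.4309, 0.2502, 0.0994]
tcp_rot: [2.222, 2.22, 0.002]
wrist_force: [-0.2, -0.8, 2.9]
width: 0.574
grip_force: 52.1
```

jog_arm:
  deltas: [0, 0, -0.04, 0, 0, 0, -1, 0, 0, -0.08, 0, 0, 0, -1, 0, 0, -0.13, 0, 0, 0, -1, 0, 0, -0.15, 0, 0, 0, -1]

```text
time: 8.7
tool_pos: [0.432, 0.2509, 0.2533]
tcp_rot: [2.221, 2.219, 0.009]
wrist_force: [1.0, -0.1, -2.4]
width: 0.57
grip_force: 53.7
```

jog_arm:
  deltas: [-0.04, 0.01, -0.02, 0, 0, 0, -1, -0.085, 0.03, -0.02, 0, 0, 0, -1, -0.13, 0.045, -0.02, 0, 0, 0, -1, -0.175, 0.06, -0.02, 0, 0, 0, -1, -0.22, 0.075, -0.02, 0, 0, 0, -1, -0.265, 0.09, -0.02, 0, 0, 0, -1, -0.31, 0.105, -0.02, 0, 0, 0, -1, -0.355, 0.12, -0.02, 0, 0, 0, -1]

```text
time: 9.5
tool_pos: [0.5495, -0.1068, 0.2675]
tcp_rot: [-2.221, -2.219, 0.001]
wrist_force: [0.8, 0.5, -3.2]
width: 0.569
grip_force: 53.7
```

jog_arm:
  deltas: [-0.035, 0.01, 0, 0, 0, 0, -1, -0.057, 0.016, 0.01, 0, 0, 0, -1, -0.057, 0.016, 0.05, 0, 0, 0, -1, -0.057, 0.016, 0.09, 0, 0, 0, -1, -0.057, 0.016, 0.1, 0, 0, 0, -1, -0.057, 0.016, 0.1, 0, 0, 0, -1]

```text
time: 10.1
tool_pos: [0.5635, -0.1612, 0.1654]
tcp_rot: [-2.218, -2.216, 0.005]
wrist_force: [0.1, 0.6, -3.0]
width: 0.569
grip_force: 53.7
```

```bash
python3 - <<'E'
from h import *
s=readout.read_state(); print(s["tool_pos"],s["tcp_rot"])
w=read_camera("wrist"); np.save("w3.npy",w,allow_pickle=True); t=read_camera("top")
a=cv2.resize(t["color"][170:240,300:460],(800,350),interpolation=3)[:,:400*2]
m=np.zeros((600,800,3),np.uint8); m[:300,:400]=cv2.resize(w["color"],(400,300)); m[300:600,:]=cv2.resize(a,(800,300))
cv2.imwrite("pics/g4.png",m)
for n,P in (("cellb",(.568,-.161,.008)),("jar",(.568,-.081,.062)),("ring",(.571,.079,.074)),("wallend+",(.608,-.203,.045)),("wallend-",(.53,-.203,.045))): print(n,np.array(proj(w,P))/1.4)
E
```

```text
[ 0.56345073 -0.16124484  0.16541707] [-2.21769166 -2.21596645  0.00506657]
cellb [204.80265064 135.52447164]
jar [205.75782857  75.63679623]
ring [ 210.85833984 -128.85686493]
wallend+ [235.34987657 173.2906878 ]
wallend- [176.15548541 173.1706932 ]
```

View pics/g4.png

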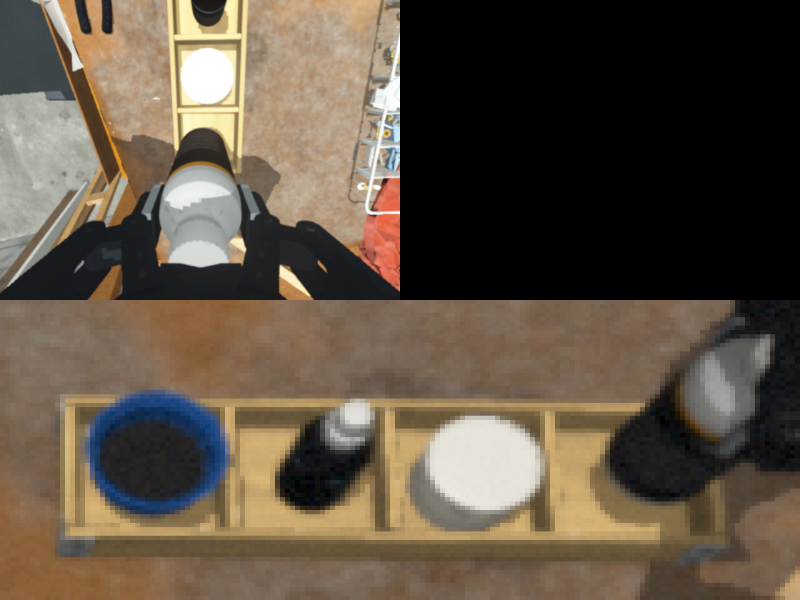

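The spray bottle stands in cell_a and the jar is undisturbed, at wrist pixel (208,76). The orange bottle is over cell_b, so I lower it.

jog_arm:
  deltas: [0, 0.002, 0.03, 0, 0, 0, -1, 0, 0.002, 0.05, 0, 0, 0, -1, 0, 0.002, 0.058, 0, 0, 0, -1, 0, 0.002, 0.06, 0, 0, 0, -1, 0, 0.002, 0.062, 0, 0, 0, -1, 0, 0.002, 0.063, 0, 0, 0, -1]

```text
time: 10.8
tool_pos: [0.5694, -0.1625, 0.1076]
tcp_rot: [2.22, 2.219, 0.002]
wrist_force: [-0.1, 0.2, -3.2]
width: 0.572
grip_force: 53.7
```

jog_arm:
  deltas: [0, 0, 0.001, 0, 0, 0, -1, 0, 0, 0.002, 0, 0, 0, -1, 0, 0, 0.003, 0, 0, 0, -1, 0, 0, 0.003, 0, 0, 0, -1]

```text
time: 11.2
tool_pos: [0.5693, -0.1627, 0.1056]
tcp_rot: [2.22, 2.219, 0.002]
wrist_force: [-2.4, -0.5, 7.9]
width: 0.569
grip_force: 54.5
```

jog_arm:
  deltas: [0, 0, 0, 0, 0, 0, 0.4, 0, 0, 0, 0, 0, 0, 1, 0, 0, 0, 0, 0, 0, 1, 0, 0, 0, 0, 0, 0, 1, 0, 0, -0.04, 0, 0, 0, 1, 0, 0, -0.09, 0, 0, 0, 1, 0, 0, -0.14, 0, 0, 0, 1, 0, 0, -0.17, 0, 0, 0, 1]

```text
time: 12.0
tool_pos: [0.5695, -0.1626, 0.2776]
tcp_rot: [2.219, 2.217, 0.004]
wrist_force: [0.8, -0.1, 1.5]
width: 0.999
grip_force: 0.0
```

jog_arm:
  deltas: [0.05, 0, 0, 0, 0, 0, 1, 0.1, 0, 0, 0, 0, 0, 1, 0.15, 0, 0, 0, 0, 0, 1, 0.2, 0, 0, 0, 0, 0, 1, 0.25, 0, 0, 0, 0, 0, 1, 0.3, 0, 0, 0, 0, 0, 1, 0.35, 0, 0, 0, 0, 0, 1, 0.4, 0, 0, 0, 0, 0, 1]

```text
time: 12.8
tool_pos: [0.568, 0.2399, 0.2726]
tcp_rot: [2.222, 2.221, -0.0]
wrist_force: [0.5, -0.4, 0.2]
width: 0.999
grip_force: 0.0
```

```bash
python3 - <<'E'
from h import *
s=readout.read_state(); print(s["tool_pos"],s["tcp_rot"])
w=read_camera("wrist"); np.save("w4.npy",w,allow_pickle=True); t=read_camera("top")
m=np.zeros((600,800,3),np.uint8); m[:300,:400]=cv2.resize(w["color"],(400,300)); m[300:600,:]=cv2.resize(t["color"][175:235,300:460],(800,300),interpolation=3)
cv2.imwrite("pics/g5.png",m)
for n,P in (("redcap",(.5745,.3495,.168)),): print(n,np.array(proj(w,P))/1.4)
hsv=cv2.cvtColor(t["color"],cv2.COLOR_BGR2HSV)
bl=cv2.inRange(hsv,(100,120,40),(125,255,255)); bl[:,:300]=0;bl[:180]=0;bl[240:]=0;bl[:,360:]=0
ct=max(cv2.findContours(bl,0,2)[0],key=cv2.contourArea); e=cv2.fitEllipse(cv2.convexHull(ct)); print(e,onz(t,*e[0],.072))
E
```

```text
[0.56795327 0.23987327 0.27263994] [ 2.22210423e+00  2.22058218e+00 -1.18440893e-05]
redcap [207.11313811  45.95132598]Traceback (most recent call last):
  File "<stdin>", line 9, in <module>
ValueError: max() iterable argument is empty
```

View pics/g5.png

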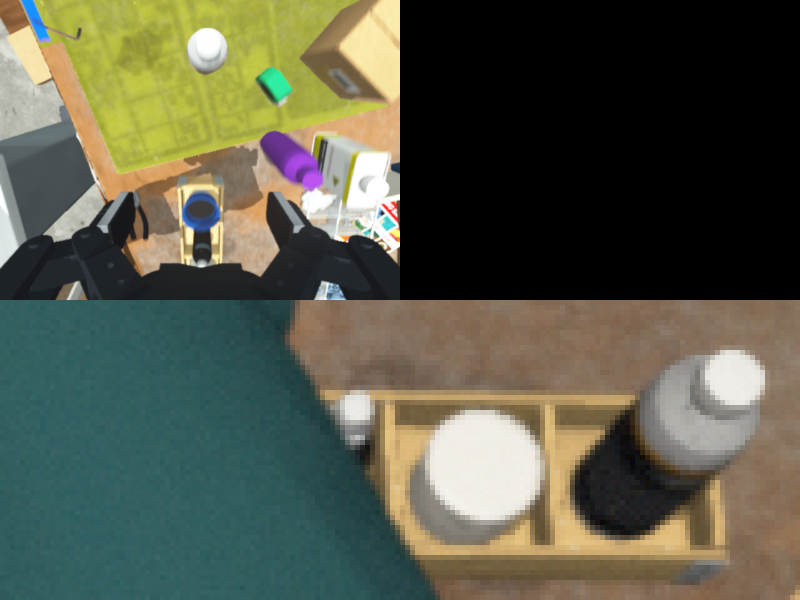

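The orange bottle stands upright in cell_b, and the red cap at wrist pixel (207,46) matches its estimate. I'll fit the ring centre from the stored views and move down to the red bottle.

```bash
python3 - <<'E'
from h import *
for f,(u0,v0,u1,v1) in (("top0",(300,180,360,240)),("w4",(240,250,330,345))):
    c=np.load(f+".npy",allow_pickle=True).item()
    hsv=cv2.cvtColor(c["color"],cv2.COLOR_BGR2HSV)
    bl=cv2.inRange(hsv,(100,120,40),(125,255,255)); k=np.zeros_like(bl); k[v0:v1,u0:u1]=bl[v0:v1,u0:u1]
    ct=max(cv2.findContours(k,0,2)[0],key=cv2.contourArea); e=cv2.fitEllipse(cv2.convexHull(ct)); p=onz(c,*e[0],.072)
    print(f,np.round(e[0],1),np.round(e[1],1),p.round(4), "diam mm",(np.array(e[1])/c["fx"]*1000*(c["origin"][2]-.072)).round(1))
E
```

```text
top0 [330.8 205.1] [27.4 28. ] [0.5664 0.0812 0.072 ] diam mm [63.2 64.6]
w4 [281.1 297.8] [51.9 53.7] [0.5679 0.0859 0.072 ] diam mm [58.2 60.2]
```

jog_arm:
  deltas: [0.04, 0.002, 0, 0, 0, 0, 1, 0.08, 0.004, 0, 0, 0, 0, 1, 0.109, 0.006, 0, 0, 0, 0, 1, 0.109, 0.006, 0.04, 0, 0, 0, 1, 0.109, 0.006, 0.09, 0, 0, 0, 1, 0.109, 0.006, 0.13, 0, 0, 0, 1, 0.109, 0.006, 0.155, 0, 0, 0, 1, 0.109, 0.006, 0.165, 0, 0, 0, 1]

```text
time: 13.7
tool_pos: [0.572, 0.3448, 0.1032]
tcp_rot: [-2.221, -2.219, 0.011]
wrist_force: [0.1, -0.0, -0.5]
width: 1.0
grip_force: 0.0
```

jog_arm:
  deltas: [0, 0, 0.005, 0, 0, 0, 1, 0, 0, 0.012, 0, 0, 0, 1, 0, 0, 0.018, 0, 0, 0, 1, 0, 0, 0.018, 0, 0, 0, 1]
  squeeze: 80

```text
time: 14.1
tool_pos: [0.5748, 0.3469, 0.0902]
tcp_rot: [2.222, 2.22, 0.001]
wrist_force: [-0.5, -0.1, -0.7]
width: 1.004
grip_force: 0.0
```

jog_arm:
  deltas: [0.0025, 0, 0, 0, 0, 0, 1, 0.0025, 0, 0, 0, 0, 0, -1, 0.0025, 0, 0, 0, 0, 0, -1, 0.0025, 0, 0, 0, 0, 0, -1, 0.0025, 0, 0, 0, 0, 0, -1, 0.0025, 0, 0, 0, 0, 0, -1]

```text
time: 14.7
tool_pos: [0.5753, 0.3498, 0.0909]
tcp_rot: [2.222, 2.22, 0.003]
wrist_force: [0.9, -0.8, 5.9]
width: 0.549
grip_force: 82.8
```

jog_arm:
  deltas: [0, 0, -0.04, 0, 0, 0, -1, 0, 0, -0.09, 0, 0, 0, -1, 0, 0, -0.13, 0, 0, 0, -1, -0.04, 0, -0.13, 0, 0, 0, -1, -0.08, -0.002, -0.13, 0, 0, 0, -1, -0.12, -0.004, -0.13, 0, 0, 0, -1, -0.15, -0.005, -0.13, 0, 0, 0, -1, -0.17, -0.005, -0.13, 0, 0, 0, -1]

```text
time: 15.5
tool_pos: [0.5678, 0.1768, 0.2183]
tcp_rot: [-2.223, -2.218, 0.005]
wrist_force: [0.9, 0.2, -1.7]
width: 0.55
grip_force: 83.4
```

jog_arm:
  deltas: [-0.04, 0, 0, 0, 0, 0, -1, -0.075, 0, 0, 0, 0, 0, -1, -0.096, 0, 0, 0, 0, 0, -1, -0.096, 0, 0, 0, 0, 0, -1, -0.096, 0, 0, 0, 0, 0, -1]

```text
time: 16.0
tool_pos: [0.5684, 0.0831, 0.2187]
tcp_rot: [-2.223, -2.218, 0.002]
wrist_force: [-0.4, 0.0, -2.0]
width: 0.554
grip_force: 83.3
```

```bash
python3 - <<'E'
from h import *
s=readout.read_state(); print(s["tool_pos"],s["tcp_rot"],s["width"])
w=read_camera("wrist"); np.save("w5.npy",w,allow_pickle=True); c=read_camera("side"); np.save("s5.npy",c,allow_pickle=True)
p=proj(c,(.57,.081,.1)); u,v=int(p[0])-60,int(p[1])-50; print(u,v)
m=np.zeros((420,800,3),np.uint8); m[:300,:400]=cv2.resize(w["color"],(400,300)); m[:400,400:]=cv2.resize(c["color"][v:v+100,u:u+100],(400,400),interpolation=3)
cv2.imwrite("pics/g6.png",m)
for n,P in (("ring",(.569,.081,.074)),("ringpt+y",(.569,.117,.074)),("tcp",s["tool_pos"]),("base",s["tool_pos"]-[0,0,.088])): print(n,np.array(proj(w,P))/1.4,(np.array(proj(c,P))-(u,v))*4+[400,0])
E
```

```text
[0.56842534 0.08307303 0.21873263] [-2.22262915e+00 -2.21776761e+00  1.86936266e-03] 0.5537230906633036
221 132
ring [201.47712545 139.16523394] [643.89394983 240.53717101]
ringpt+y [201.45549771 112.75539624] [625.97418157 260.72566221]
tcp [201.20139911 185.27272124] [644.41167644  27.47006917]
base [201.09345242 150.23453039] [643.97777525 160.58877233]
```

View pics/g6.png

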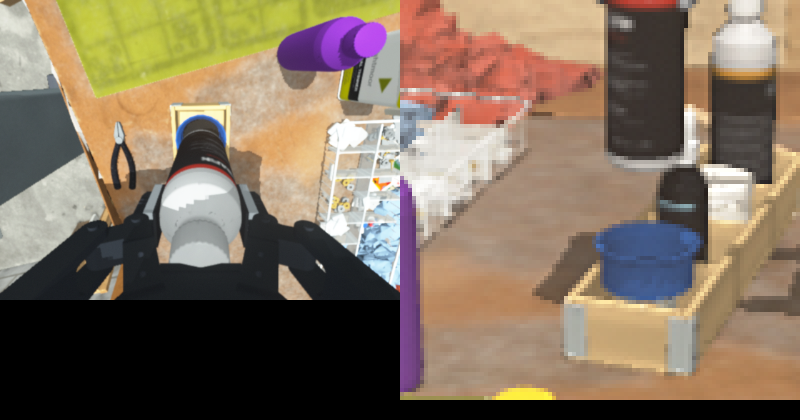

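The red bottle hangs over the ring. In the side view the rim centre is at about (647,240), against a predicted (644,240), and x is centred in the wrist view. I'll measure the ring's y more precisely from these pictures.

```bash
python3 - <<'E'
from h import *
w=np.load("w5.npy",allow_pickle=True).item(); c=np.load("s5.npy",allow_pickle=True).item()
def mask(c): return cv2.inRange(cv2.cvtColor(c["color"],cv2.COLOR_BGR2HSV),(100,120,30),(125,255,255))
k=mask(w); k[:150]=0;k[220:]=0;k[:,:230]=0;k[:,330:]=0
v,u=np.nonzero(k); print("wrist far rim row",v.min(),"cols",u.min(),u.max(),onz(w,u.mean(),v.min()-.5,.074))
for uu in (u.min(),u.max()): print(onz(w,uu,v[u==uu].mean(),.074))
g=w["color"][125:180,262:296].mean((1)); print(g.astype(int)[10:35].tolist())
k=mask(c); k[:180]=0;k[210:]=0;k[:,:262]=0;k[:,305:]=0
v,u=np.nonzero(k); 
for r in range(v.min(),v.max()+1): print(r,u[v==r].min(),u[v==r].max(),end="; ")
E
```

```text
wrist far rim row 161 cols 246 315 [0.5662836  0.11451599 0.074     ]
[0.53372234 0.07987917 0.074     ]
[0.60113341 0.08178335 0.074     ]
[[131, 168, 203], [128, 165, 201], [126, 164, 200], [126, 164, 201], [126, 165, 201], [127, 165, 202], [128, 166, 202], [128, 166, 202], [122, 164, 197], [109, 158, 186], [102, 154, 179], [105, 159, 184], [124, 184, 211], [161, 227, 243], [195, 248, 253], [206, 251, 254], [205, 250, 254], [195, 248, 254], [168, 234, 247], [140, 205, 228], [147, 207, 229], [168, 231, 245], [193, 247, 253], [200, 249, 253], [202, 247, 252]]
188 279 289; 189 274 292; 190 273 294; 191 270 295; 192 275 295; 193 270 295; 194 271 294; 195 272 293; 196 274 292; 197 277 293; 198 281 293; 199 276 293; 200 276 293; 201 276 293; 202 276 293; 203 273 292; 204 274 291; 205 275 289; 206 280 285;
```

jog_arm:
  deltas: [-0.002, -0.001, 0.02, 0, 0, 0, -1, -0.002, -0.001, 0.04, 0, 0, 0, -1, -0.002, -0.001, 0.05, 0, 0, 0, -1, -0.002, -0.001, 0.06, 0, 0, 0, -1, -0.002, -0.001, 0.068, 0, 0, 0, -1, -0.002, -0.001, 0.074, 0, 0, 0, -1, -0.002, -0.001, 0.076, 0, 0, 0, -1, -0.002, -0.001, 0.076, 0, 0, 0, -1]

```text
time: 16.9
tool_pos: [0.5683, 0.0814, 0.1438]
tcp_rot: [-2.222, -2.221, -0.0]
wrist_force: [0.2, -0.1, -2.0]
width: 0.549
grip_force: 83.4
```

jog_arm:
  deltas: [0, 0, 0.003, 0, 0, 0, -1, 0, 0, 0.006, 0, 0, 0, -1, 0, 0, 0.009, 0, 0, 0, -1, 0, 0, 0.012, 0, 0, 0, -1, 0, 0, 0.012, 0, 0, 0, -1]

```text
time: 17.4
tool_pos: [0.5687, 0.0813, 0.1324]
tcp_rot: [2.222, 2.22, 0.001]
wrist_force: [-1.4, -0.3, 4.2]
width: 0.549
grip_force: 84.0
```

The ring has begun to yield as the model predicts, so I press it home.

jog_arm:
  deltas: [0, 0, 0.004, 0, 0, 0, -1, 0, 0, 0.008, 0, 0, 0, -1, 0, 0, 0.011, 0, 0, 0, -1, 0, 0, 0.013, 0, 0, 0, -1, 0, 0, 0.014, 0, 0, 0, -1, 0, 0, 0.014, 0, 0, 0, -1]

```text
time: 18.0
tool_pos: [0.5689, 0.0814, 0.1195]
tcp_rot: [2.222, 2.22, 0.002]
wrist_force: [-2.9, -0.3, 8.6]
width: 0.551
grip_force: 84.4
```

jog_arm:
  deltas: [0, 0, 0.001, 0, 0, 0, -1, 0, 0, 0.002, 0, 0, 0, -1, 0, 0, 0.003, 0, 0, 0, -1, 0, 0, 0.004, 0, 0, 0, -1, 0, 0, 0.004, 0, 0, 0, -1]

```text
time: 18.5
tool_pos: [0.569, 0.0814, 0.1169]
tcp_rot: [2.222, 2.22, 0.002]
wrist_force: [-4.6, -0.9, 15.3]
width: 0.549
grip_force: 84.9
```

jog_arm:
  deltas: [0, 0, 0.001, 0, 0, 0, -1, 0, 0, 0.001, 0, 0, 0, -1, 0, 0, 0.001, 0, 0, 0, -1, 0, 0, 0.001, 0, 0, 0, -1, 0, 0, 0.001, 0, 0, 0, -1, 0, 0, 0.001, 0, 0, 0, -1]

```text
time: 19.1
tool_pos: [0.5691, 0.0814, 0.1168]
tcp_rot: [2.221, 2.22, 0.002]
wrist_force: [-6.7, -0.2, 19.6]
width: 0.554
grip_force: 85.3
```

```bash
python3 - <<'E'
from h import *
c=read_camera("side"); c0=np.load("s5.npy",allow_pickle=True).item()
for d in (c0,c):
    k=cv2.inRange(cv2.cvtColor(d["color"],cv2.COLOR_BGR2HSV),(100,120,30),(125,255,255)); k[:180]=0;k[220:]=0;k[:,:262]=0;k[:,305:]=0
    v,u=np.nonzero(k); print("blue rows",v.min(),v.max(),"cols",u.min(),u.max())
print("rim free/home rows", proj(c,(.5675,.081,.074)),proj(c,(.5675,.081,.054)))
# change around cell_a / cell_b bottles between the two pictures
d=cv2.absdiff(c["color"],c0["color"]).max(2)
for P in ((.57,-.001,.1),(.569,-.162,.1)): 
    x,y=map(int,proj(c,P)); print((x,y),d[y-12:y+12,x-6:x+7].mean())
E
```

```text
blue rows 188 206 cols 270 295
blue rows 197 208 cols 271 294
rim free/home rows (np.float64(282.51083146325726), np.float64(192.20490627556222)) (np.float64(282.48389469236224), np.float64(199.14973427270422))
(291, 172) 72.01602564102564
(307, 156) 20.253205128205128
```

```bash
python3 -c "
from h import *
print(finish_job())"
```

```text
the job is handed in; nothing more can be done
None
```

The spray bottle stands in cell_a and the orange-banded bottle in cell_b. The red-banded bottle is pressed home in the ring and held there at about 20 N, and the job was handed in at about 19 s; it returned no verdict.

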